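# Dispense the guitar slide from the parts carousel

## Robot

A 6-joint arm with a two-finger parallel gripper is mounted at the origin on the work surface. World frame = base frame: x ahead of the robot, y to its left, z up, the work surface at z = 0. Lengths are in mm, angles in rad, forces in N, time in s.
With the tool pointing down it reaches from about 275 to 850 mm from the base axis. Payload 19 kg.
Tool frame: the origin (TCP) lies midway between the tips of the shut fingers; the grasp point (between the pads) lies 19 mm behind it; z points along the fingers, y is the direction in which the jaws open and shut (so a half turn about z gives the same grasp; the last joint's range is limited). The gripper opens to 85 mm and grips with 20 to 120 N. Pads are 22 mm wide; open, the fingers measure 114 mm over their backs; the gripper's body (76 mm by 85 mm) begins 54 mm behind the grasp point. The pads swing forward as they close: fully open they stand 13 mm farther back than shut.
Start: joints at [1.157, 0.15, 1.437, -0, 1.554, -0.134], TCP at [158.799, 552.606, 231.267] pointing down, gripper open.
Joint ranges: [-2.8, 2.8], [-0.68, 2.1], [0.12, 2.68], [-1.39, 4.53], [0.16, 2.79], [-2.81, 2.81]. Speed limits (rad/s): [1.89, 1.89, 2.22, 3.01, 3.01, 3.01].

## Interface

Orientations are given as a 3x3 rotation matrix whose columns are the frame's x, y, z axes.
In Python, from cell import manip gives the robot as it stands. The module is installed in compiled form; this text tells all that it offers.
- The arm moves only by the tool play_rows, never from a script. Its argument "deltas" is a list of rows, each a list of 5 numbers: the opening, from 0 (shut) to 1 (fully open), then the shift along the world's x, y, z in m, then the turn about the world's z in rad. In form: [[jaw, tx, ty, tz, twist], ...]. A call has 1 to 10 rows; each row is the pose to reach, as a shift and turn from the pose measured when the call began; what a row does not reach only later rows make up. A row lasts 1/12 s, in which the tool goes at most 41.7 mm and 7.16 degrees, less where a joint would pass 70% of its speed; a pose out of reach is approached as far as the arm can. A call with a gripper value outside its range is refused whole. The fingers move at their own pace and stop on an object; "squeeze" is the grip in N (left out, the last holds). Time passes only in rows, so rows that repeat a pose let the fingers close. It gives the time, the measured TCP pose, the force and the opening at its end, in the units of the state.
- manip.get_state(): the state, without advancing time (a new reading comes with each control period).
- manip.read_camera(name): name is "side" or "top"; returns a dict with "pixels" (480x640x3 uint8, red, green, blue), "range_z" (480x640 float32, mm along the optical axis (not along the pixel's ray), 0 where there is no reading), "camera_matrix" (3x3 intrinsics, pixels), "k1" (the pictures are not rectified: a ray, as slopes to the right and down, at radius r is drawn at 1 + k1 r^2 times it, then the intrinsics apply), "world_to_cam" (4x4, takes a point from world to camera coordinates). Camera axes: x right, y up, looking along -z (the intrinsics and any distortion apply to the point x, -y, -z); pixel columns grow to the right and rows downward; lengths in mm; the calibration is good to about 2 mm. A picture is of the moment at which its call begins.
- manip.hand_in(): hands the job in, once; it reports no verdict.
The state is a dict: "t": time; "joint_pos": joint angles; "dq": joint speeds; "effort": joint torques, N m; "tcp_pos": TCP position; "orientation": TCP orientation; "ft_force": force on the tool from outside, world axes, zero at the start; "ft_torque": the same for the moment, N m; "finger_gap": finger opening in mm.
Only numpy, scipy, OpenCV 4.12 (cv2) and the standard library are available. Lean on these libraries where they do the work, as an engineer would, in place of code of your own. Each camera call takes 0.05 s, during which the arm holds its last target.

## Task

With the carousel still leaned back, turn its wheel by the knob until the compartment holding the guitar slide (the open chrome tube) faces the spout; then tip the carousel forward so that the slide runs down the spout into the tray. Do not touch the slide itself, let nothing else out of the wheel, and leave the two pedals and the pick holder beside the carousel where they are. The carousel may stay tipped.

Things in the scene. Friction and masses are not known exactly. Their poses are not given: they have to be found in the camera images.
- cradle (a joint): Tip angle of the carousel, rad. 0 = fully leaned back on its stop (wheel axis 32 deg from vertical, leaning away from the spout, towards the robot); 0.56 = wheel level; 1.24 = fully forward on the other stop (39 deg past level, spout low over the tray). Stiff friction hinge, 0.75 N m (6 to 12 N of push at the knob): stays where it is left. Starts at 0.
- trunnion (a point): Middle of the tipping axis: level, along this frame's y, 155 mm above the bench, crossing the wheel axis 8 mm below the wheel's floor. Fixed to the plywood stand; x is the spout's heading. The stand's two uprights beside the wheel end 155 mm either side of this point and 177 mm above the bench.
- wheel (a joint): Turn of the wooden wheel in the cradle about its own axis, rad, growing counter-clockwise seen from above the knob. At 0 the wheel's own x axis, along which a divider runs, points straight at the spout; at +-0.785 a compartment faces it squarely. Turns either way within +-6.2 against 0.18 N m of friction and stays where left (no clicks).
- wheel_floor (a point): Centre of the top face of the wheel's floor, a varnished wooden disc of 122 mm radius. A hub (24 mm radius, 42 mm high) and four radial dividers (5 mm thick, 38 mm high) make four equal open-topped compartments; the dividers run along this frame's +x, +y, -x and -y, the compartments' centre lines midway between. z is the wheel axis, out of the floor. The frame turns and tips with the wheel. Slick surfaces (friction about 0.3).
- rim (a point): Centre of the top edge of the aluminium rim round the wheel: 125 mm inner radius, 5 mm thick, 37 mm above the wheel's floor. It is part of the cradle, so it tips but does not turn, and it is missing only at the spout (36 deg either side). x points at the spout, z is the wheel axis.
- knob (a point): Centre of the round fluted black knob, 42 mm diameter, 40 mm high, on the wheel axis and rigidly part of the wheel: it spans from 52 to 92 mm above the wheel's floor (a thin stem below it). z is the wheel axis.
- spout (a point): Middle of the outer edge of the spout's floor, 188 mm from the wheel axis. The spout is a narrowing aluminium chute (150 to 110 mm wide) on the cradle, at the gap in the rim; x points outward along it, z is the wheel axis. It tips with the carousel but does not turn with the wheel.
- tray_floor (a point): Centre of the floor of the plywood catch tray, inside 184 x 174 mm, 8 mm above the bench, fixed to the stand. Near wall 26 mm high, sides 50, far wall 65. x points away from the wheel, the same heading as the spout; the tipping axis is 218 mm behind this point.
- slide_mid (a point): Centre of the guitar slide to be dispensed: a plain chrome tube, open at both ends, 66 mm long, 27 mm outside and 21 mm inside diameter, lying loose in one of the wheel's compartments; x along the tube.
- tone_bar_mid (a point): Centre of a solid steel tone bar of square section, 66 mm long, 21 mm wide and high, with a dark finger groove along one face; lies in another compartment and must stay in the wheel.
- stub_spanner_mid (a point): Centre of a short steel open-ended spanner, 66 mm long, 22 mm wide, 7 mm thick; lies in another compartment and must stay in the wheel.
- bracket_mid (a point): Centre of a steel angle bracket, 76 mm long with 26 mm legs; lies in another compartment and must stay in the wheel.
- looper_mid (a point): Silver looper pedal, 118 x 74 x 42 mm plus a knob and footswitch up to 14 mm high; stands on the bench; must stay where it is. Point half-way up its middle
- phaser_mid (a point): Purple phaser pedal, 112 x 62 x 40 mm plus knobs 14 mm high; stands on the bench; must stay where it is. Point half-way up its middle
- pick_holder_mid (a point): Yellow plastic pick holder with a wire spring clip, 70 x 42 x 47 mm; stands on the bench; must stay where it is. Point half-way up its middle
Things that resemble listed ones, but are neither listed nor needed, are in the scene too. Of the things shaped like the part that bears stub_spanner_mid, the bare steel one is meant.

How it is judged:
By the outcome, as a careful person would: the job done as asked, in the order asked, and still so for the second after the job is handed in, with the robot touching nothing.
It also fails if it takes over 58 s, if anything falls off the work surface, if the arm or the gripper's body presses on something with over 40 N, if the wrist force passes 120 N, or if a joint passes its speed limit or range.

## Working session

There is one attempt and no reset: what is moved stays moved. The work goes in short steps, Python scripts to look and compute and a tool call to move; the robot and the scene stay as the last step left them, time stands still between calls to the robot, and variables do not carry over. Pictures are saved under pics/ and viewed, and the job is handed in when it is done.

Besides the shell and the picture viewer there is one more tool, called after "Emit:" as name(argument=value, ...), one argument or row to a line, values as JSON. play_rows: Moves the arm, as the interface text tells. Its arguments: {"type":"object","properties":{"deltas":{"type":"array"},"squeeze":{"type":"number"}},"required":["deltas"]}

```bash
mkdir -p pics; cat > h.py <<'E'
import numpy as np,cv2
from cell import manip
def cam(n,save=None):
    c=manip.read_camera(n)
    if save: cv2.imwrite(save,c["pixels"][:,:,::-1])
    return c
def unproj(c,u,v,plane_z=None):
    K=c["camera_matrix"];k1=c["k1"]
    xd=(np.asarray(u,float)-K[0,2])/K[0,0];yd=(np.asarray(v,float)-K[1,2])/K[1,1]
    x,y=xd.copy(),yd.copy()
    for _ in range(20):
        s=1+k1*(x*x+y*y);x=xd/s;y=yd/s
    T=np.linalg.inv(c["world_to_cam"])
    d=np.stack([x,-y,-np.ones_like(x)],-1)
    dw=d@T[:3,:3].T;o=T[:3,3]
    if plane_z is not None:
        t=(plane_z-o[2])/dw[...,2]
    else:
        t=c["range_z"][np.asarray(v,int),np.asarray(u,int)]
    return o+dw*np.asarray(t)[...,None]
def cloud(c):
    v,u=np.mgrid[0:480,0:640]
    P=unproj(c,u,v);P[c["range_z"]<=0]=np.nan
    return P
def proj(c,P):
    P=np.atleast_2d(P);T=c["world_to_cam"];q=P@T[:3,:3].T+T[:3,3]
    x=q[:,0]/-q[:,2];y=-q[:,1]/-q[:,2];s=1+c["k1"]*(x*x+y*y);K=c["camera_matrix"]
    return np.stack([K[0,0]*x*s+K[0,2],K[1,1]*y*s+K[1,2]],-1)
E
python3 - <<'E'
from h import *
for n in("top","side"):
    c=cam(n,f"pics/{n}0.png");print(n,c["camera_matrix"].round(1).tolist(),c["k1"],np.linalg.inv(c["world_to_cam"]).round(2).tolist())
s=manip.get_state();print({k:np.round(v,3).tolist() for k,v in s.items()})
E
```

```text
top [[546.7, 0.0, 316.4], [0.0, 546.7, 232.5], [0.0, 0.0, 1.0]] -0.12582730808261974 [[-0.02, 0.99, -0.15, 482.29], [-1.0, -0.02, 0.0, -2.88], [-0.0, 0.15, 0.99, 1106.34], [0.0, 0.0, 0.0, 1.0]]
side [[536.1, 0.0, 317.9], [0.0, 536.1, 243.9], [0.0, 0.0, 1.0]] -0.1088599351702912 [[0.81, 0.3, -0.51, 110.62], [-0.59, 0.41, -0.7, -679.55], [-0.0, 0.86, 0.51, 658.95], [0.0, 0.0, 0.0, 1.0]]
{'t': 0.1, 'joint_pos': [1.157, 0.151, 1.438, 0.0, 1.554, -0.134], 'dq': [0.0, -0.002, -0.002, 0.0, -0.001, 0.0], 'effort': [0.002, -71.437, -57.18, -0.0, 0.007, 0.0], 'tcp_pos': [158.732, 552.443, 230.749], 'orientation': [[-0.961, 0.276, -0.0], [0.276, 0.961, -0.001], [0.0, -0.001, -1.0]], 'ft_force': [-0.514, 1.43, -0.728], 'ft_torque': [-0.029, -0.015, 0.031], 'finger_gap': 85.665}
```

View pics/top0.png

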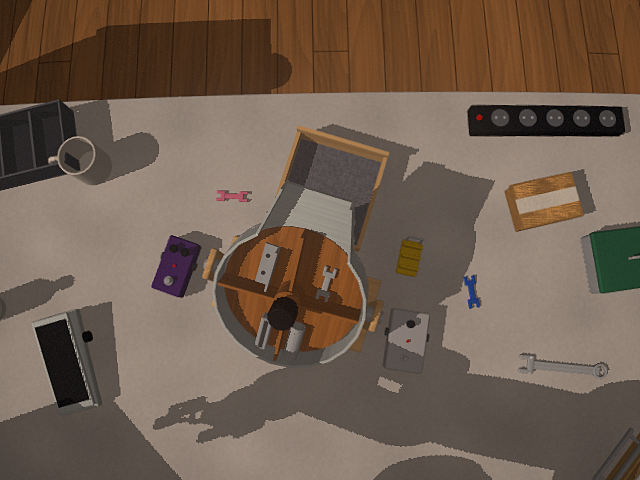

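View pics/side0.png

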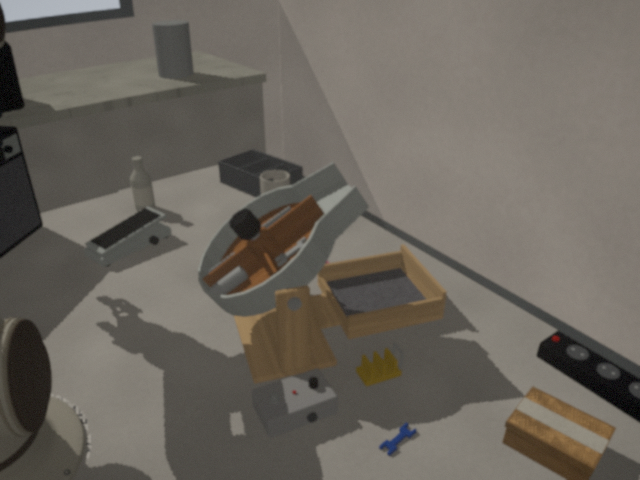

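```bash
python3 - <<'E'
from h import *
c=cam("top");np.savez("top0.npz",**c)
im=c["pixels"][110:390,140:460,::-1];cv2.imwrite("pics/top0z.png",cv2.resize(im,None,fx=2.4,fy=2.1*1.0,interpolation=cv2.INTER_CUBIC))
c=cam("side");np.savez("side0.npz",**c)
im=c["pixels"][150:430,180:460,::-1];cv2.imwrite("pics/side0z.png",cv2.resize(im,None,fx=2.1,fy=2.1,interpolation=cv2.INTER_CUBIC))
E
```

```text
(no output)
```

View pics/top0z.png

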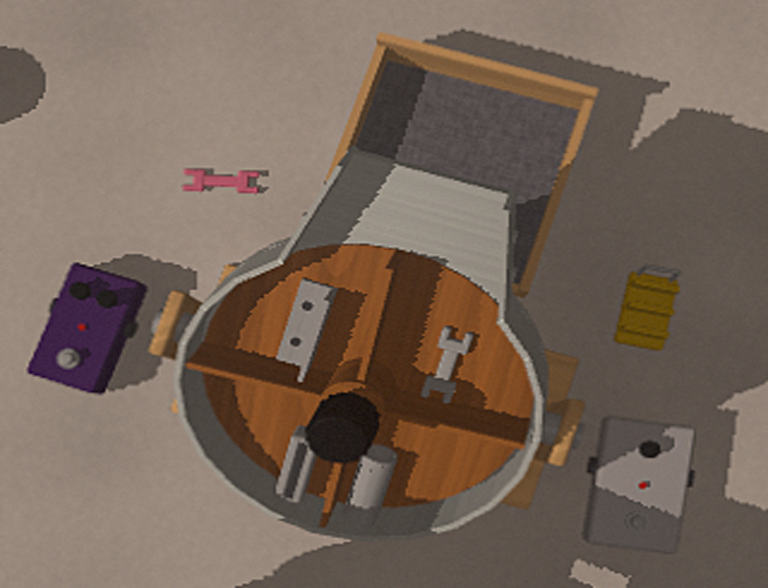

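View pics/side0z.png

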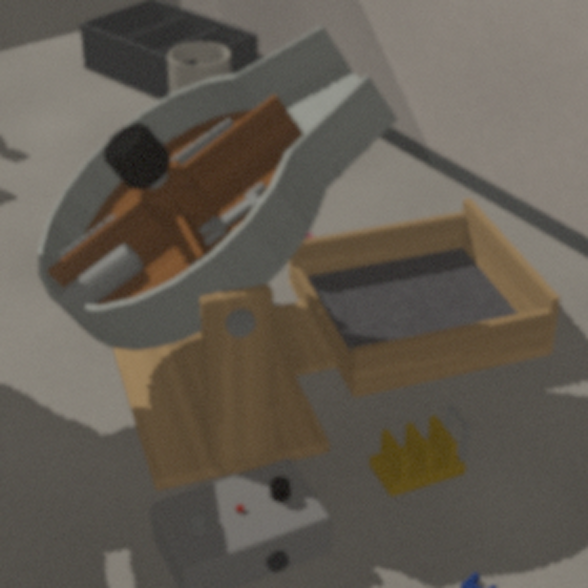

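```bash
python3 - <<'E'
from h import *
T=dict(np.load("top0.npz"));S=dict(np.load("side0.npz"))
PT,PS=cloud(T),cloud(S)
def mask_wood(c):
    hsv=cv2.cvtColor(c["pixels"],cv2.COLOR_RGB2HSV)
    return hsv
h=mask_wood(T)
for (u,v) in [(250,320),(262,240),(335,300),(340,245),(300,265),(205,265),(245,300),(340,170),(290,160),(282,312)]:
    print((u,v),h[v,u],PT[v,u].round(1))
# wheel floor: saturated brown in wheel area, RANSAC plane
H,Sx,V=h[...,0],h[...,1],h[...,2]
m=(H>5)&(H<16)&(Sx>150);m[:225]=0;m[370:]=0;m[:,:215]=0;m[:,370:]=0
P=PT[m];P=P[np.isfinite(P).all(1)]
rng=np.random.default_rng(0);best=None
for _ in range(500):
    a=P[rng.choice(len(P),3,False)];n=np.cross(a[1]-a[0],a[2]-a[0]);
    if np.linalg.norm(n)<500: continue
    n/=np.linalg.norm(n);n*=np.sign(n[2])
    d=np.abs((P-a[0])@n);k=(d<1.5).sum()
    if best is None or k>best[0]:best=(k,d<1.5)
Q=P[best[1]]
cen=Q.mean(0);n=np.linalg.svd(Q-cen)[2][2];n*=np.sign(n[2])
print("floor",len(P),len(Q),n,np.degrees(np.arccos(n[2])),"heading deg",np.degrees(np.arctan2(-n[1],-n[0])),"cen",cen)
# knob
for nme,c,PP in(("top",T,PT),("side",S,PS)):
    g=c["pixels"].max(2)<45
    u0=(282,312) if nme=="top" else (244,223)
    _,lab,st,ce=cv2.connectedComponentsWithStats(g.astype(np.uint8))
    print(nme,[ (st[i],ce[i].round(1)) for i in range(1,len(st)) if np.hypot(*(ce[i]-u0))<25 and st[i][4]>20])
E
```

```text
(250, 320) [ 14 188 134] [475.  118.8 119.2]
(262, 240) [ 13 177 150] [607.6  87.8 204.2]
(335, 300) [ 13 171  73] [506.8 -32.8 166.2]
(340, 245) [ 17  26 155] [594.8 -41.3 219.2]
(300, 265) [ 13 174  76] [565.7  25.4 192.6]
(205, 265) [ 14  76 158] [571.  191.2 165.5]
(245, 300) [ 13 181 128] [510.3 125.2 138.2]
(340, 170) [ 0 26 77] [777.9 -54.5   8.5]
(290, 160) [ 15 134 168] [790.   46.9  47.9]
(282, 312) [ 4 54 33] [487.6  52.6 252.4]
floor 10311 5595 [-0.5057526   0.16767062  0.84622743] 32.19631530305221 heading deg -18.341750520437028 cen [535.10740325  33.65988602 171.23743134]
top [(array([267, 297,  31,  34, 782], dtype=int32), array([282.6, 313.3]))]
side [(array([231, 210,  29,  29, 590], dtype=int32), array([245.3, 224.5]))]
```

```bash
cat >> h.py <<'E'
def ray(c,u,v):
    a=unproj(c,np.array([u]),np.array([v]),0.0)[0];o=np.linalg.inv(c["world_to_cam"])[:3,3]
    return o,(a-o)/np.linalg.norm(a-o)
def tri(r1,r2):
    o1,d1=r1;o2,d2=r2
    A=np.stack([d1,-d2],1);t=np.linalg.lstsq(A,o2-o1,rcond=None)[0]
    a,b=o1+t[0]*d1,o2+t[1]*d2
    return (a+b)/2,np.linalg.norm(a-b)
E
python3 - <<'E'
from h import *
T=dict(np.load("top0.npz"));S=dict(np.load("side0.npz"))
k,g=tri(ray(T,282.6,313.3),ray(S,245.3,224.5));print("knob",k,g)
n=np.array([-0.50575,0.16767,0.84623]);cen=np.array([535.1,33.66,171.24])
print("height of knob over floor",(k-cen)@n,"trunnion",k-80*n)
hd=np.array([np.cos(np.radians(-18.34)),np.sin(np.radians(-18.34)),0])
PT=cloud(T)
# rim: points at height ~37 above floor
f=k-72*n
ey=np.array([-hd[1],hd[0],0]);ex=np.cross(ey,n)
D=PT-f;z=D@n;x=D@ex;y=D@ey;r=np.hypot(x,y)
hsv=cv2.cvtColor(T["pixels"],cv2.COLOR_RGB2HSV)
m=(np.abs(z-37)<3)&(r>115)&(r<140)&(hsv[...,1]<80)
A=np.stack([2*x[m],2*y[m],np.ones(m.sum())],1);s=np.linalg.lstsq(A,x[m]**2+y[m]**2,rcond=None)[0]
print("rim fit",m.sum(),s[:2],np.sqrt(s[2]+s[0]**2+s[1]**2))
# dividers: wood points at z~38
m=(np.abs(z-38)<2)&(r>40)&(r<118)&(hsv[...,1]>120)
a=np.degrees(np.arctan2(y[m],x[m]));print(np.histogram(a,bins=np.arange(-180,181,10)))
for c0 in(-180,-90,0,90):
    q=np.abs((a-c0+180)%360-180)<25
    d=(a[q]-c0+180)%360-180;print(c0,q.sum(),np.median(d),d.std())
# tray heading: far wall edges
m=(PT[...,2]>60)&(PT[...,2]<85)&(PT[...,0]>730)&(hsv[...,1]>100)&(PT[...,0]<950)&(np.abs(PT[...,1])<200)
q=PT[m];print("far wall",len(q),q.mean(0));
if len(q)>5:
    w=np.linalg.svd((q-q.mean(0))[:,:2])[2][0];print(np.degrees(np.arctan2(w[1],w[0])))
E
```

```text
knob [487.12103219  52.88365947 220.82321031] 3.321880698236834
height of knob over floor 69.44739401270942 trunnion [527.58103219  39.47005947 153.12481031]
rim fit 1004 [1.6595684  0.02325895] 128.14841541936107
(array([30,  0,  0,  0,  0,  0,  0,  0,  9, 74,  0,  0,  0,  0,  0,  0,  0,
        2, 62,  0,  0,  0,  0,  0,  0,  0, 13, 74,  0,  0,  0,  0,  0,  0,
        0,  1]), array([-180, -170, -160, -150, -140, -130, -120, -110, -100,  -90,  -80,
        -70,  -60,  -50,  -40,  -30,  -20,  -10,    0,   10,   20,   30,
         40,   50,   60,   70,   80,   90,  100,  110,  120,  130,  140,
        150,  160,  170,  180]))
-180 31 1.6694812477812206 1.1603685190296114
-90 83 3.199771138820381 1.844656228066977
0 64 2.359775721437245 1.2046572186335194
90 87 1.228316013542468 1.6815662703612912
far wall 406 [823.72589688 -59.21484948  64.91709675]
-108.10085700968047
```

Emit:
play_rows(
  deltas=[
    [1,0.0,0.0,0.04,0],
    [1,0.02,-0.03,0.08,-0.05],
    [1,0.04,-0.065,0.1,-0.1],
    [1,0.06,-0.095,0.1,-0.15],
    [1,0.08,-0.125,0.1,-0.2],
    [1,0.1,-0.155,0.1,-0.25],
    [1,0.12,-0.185,0.1,-0.3],
    [1,0.14,-0.215,0.1,-0.35],
    [1,0.16,-0.245,0.1,-0.4],
    [1,0.18,-0.275,0.1,-0.47],
  ],
  squeeze=25,
)

```text
t: 1.03
tcp_pos: [339.2, 275.9, 331.0]
orientation: [[-0.731, 0.683, -0.0], [0.683, 0.731, -0.0], [-0.0, -0.0, -1.0]]
ft_force: [0.4, -0.0, 0.7]
finger_gap: 85.4
```

Emit:
play_rows(
  deltas=[
    [1,0.02,-0.03,0,0],
    [1,0.04,-0.06,0,0],
    [1,0.06,-0.09,0,0],
    [1,0.08,-0.12,0,0],
    [1,0.1,-0.15,0,0],
    [1,0.12,-0.18,0,0],
    [1,0.14,-0.21,-0.01,0],
    [1,0.148,-0.223,-0.03,0],
    [1,0.148,-0.223,-0.03,0],
    [1,0.148,-0.223,-0.03,0],
  ],
)

```text
t: 1.87
tcp_pos: [487.0, 52.3, 300.1]
orientation: [[-0.729, 0.684, -0.003], [0.684, 0.729, -0.0], [0.002, -0.002, -1.0]]
ft_force: [-0.7, 0.3, 0.1]
finger_gap: 85.4
```

```bash
python3 - <<'E'
from h import *
cam("side","pics/side1.png");cam("top","pics/top1.png")
E
```

```text
(no output)
```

View pics/side1.png

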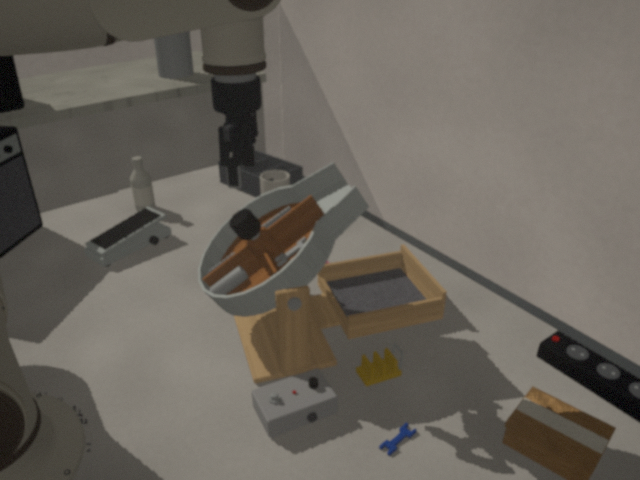

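View pics/top1.png

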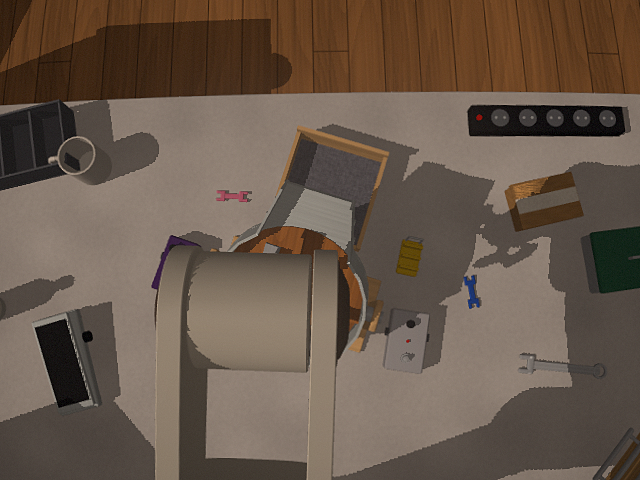

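Emit:
play_rows(
  deltas=[
    [1,0,0,-0.03,0],
    [1,0,0,-0.06,0],
    [1,0,0,-0.085,0],
    [1,0,0,-0.098,0],
    [0.6,0,0,-0.098,0],
    [0,0,0,-0.098,0],
    [0,0,0,-0.098,0],
    [0,0,0,-0.098,0],
    [0,0,0,-0.098,0],
  ],
  squeeze=25,
)

```text
t: 2.72
tcp_pos: [487.0, 53.2, 206.1]
orientation: [[-0.731, 0.682, 0.002], [0.682, 0.731, -0.001], [-0.002, 0.0, -1.0]]
ft_force: [-11.3, -6.3, 10.9]
finger_gap: 47.4
```

```bash
cat > look.py <<'E'
from h import *
import sys
c=cam("side");im=c["pixels"][130:350,150:430,::-1]
cv2.imwrite(f"pics/{sys.argv[1]}.png",cv2.resize(im,None,fx=2.5,fy=2.5,interpolation=cv2.INTER_CUBIC))
s=manip.get_state();print({k:np.round(s[k],2).tolist() for k in("t","joint_pos","tcp_pos","ft_force","ft_torque","finger_gap")})
E
python3 look.py g1
```

```text
{'t': 2.77, 'joint_pos': [-0.05, -0.02, 1.67, -0.0, 1.49, -0.87], 'tcp_pos': [486.94, 53.17, 206.05], 'ft_force': [-11.31, -4.79, 11.62], 'ft_torque': [-0.62, 1.63, 0.22], 'finger_gap': 46.88}
```

View pics/g1.png

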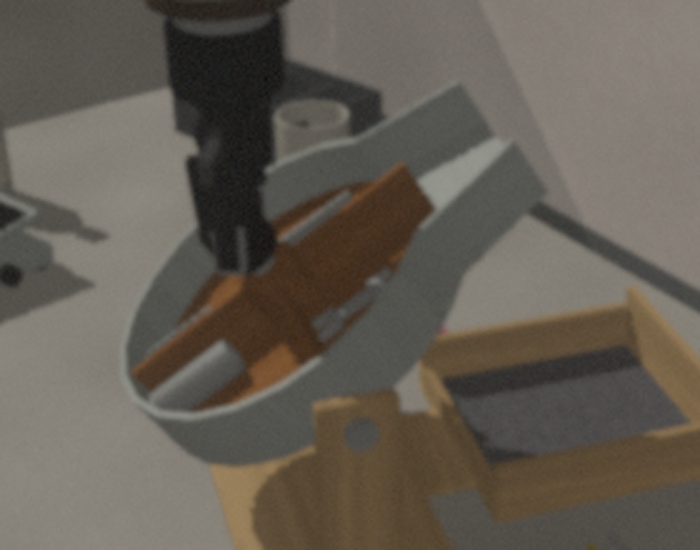

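Emit:
play_rows(
  deltas=[
    [0,0,0,0,0.11],
    [0,0,0,0,0.22],
    [0,0,0,0,0.33],
    [0,0,0,0,0.44],
  ],
)

```text
t: 3.1
tcp_pos: [486.9, 53.6, 207.8]
orientation: [[-0.954, 0.301, 0.003], [0.301, 0.954, 0.0], [-0.003, 0.001, -1.0]]
ft_force: [-0.6, 4.6, 0.9]
finger_gap: 41.2
```

```bash
python3 look.py g2
```

```text
{'t': 3.15, 'joint_pos': [-0.05, -0.02, 1.67, 0.0, 1.49, -1.32], 'tcp_pos': [487.02, 53.52, 207.78], 'ft_force': [-7.68, 4.77, 7.72], 'ft_torque': [-0.23, 1.29, -0.29], 'finger_gap': 41.39}
```

View pics/g2.png

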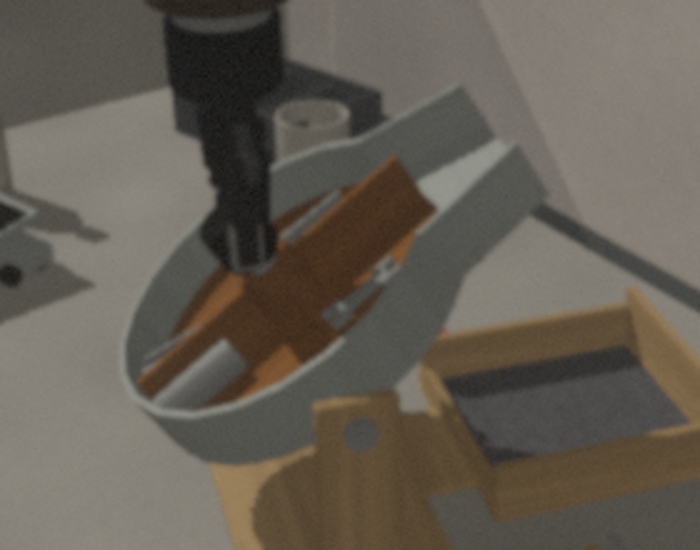

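Emit:
play_rows(
  deltas=[
    [0,0,0,0,0.11],
    [0,0,0,0,0.22],
    [0,0,0,0,0.33],
    [0,0,0,0,0.44],
  ],
)

```text
t: 3.48
tcp_pos: [485.9, 53.3, 212.0]
orientation: [[-0.989, -0.146, 0.004], [-0.146, 0.989, -0.0], [-0.004, -0.001, -1.0]]
ft_force: [-29.2, -1.6, 54.1]
finger_gap: 41.8
```

```bash
python3 look.py g3
```

```text
{'t': 3.53, 'joint_pos': [-0.05, -0.03, 1.66, -0.0, 1.5, -1.78], 'tcp_pos': [486.47, 53.03, 212.5], 'ft_force': [-30.46, -0.23, 47.27], 'ft_torque': [-2.84, 4.86, -1.35], 'finger_gap': 41.26}
```

View pics/g3.png

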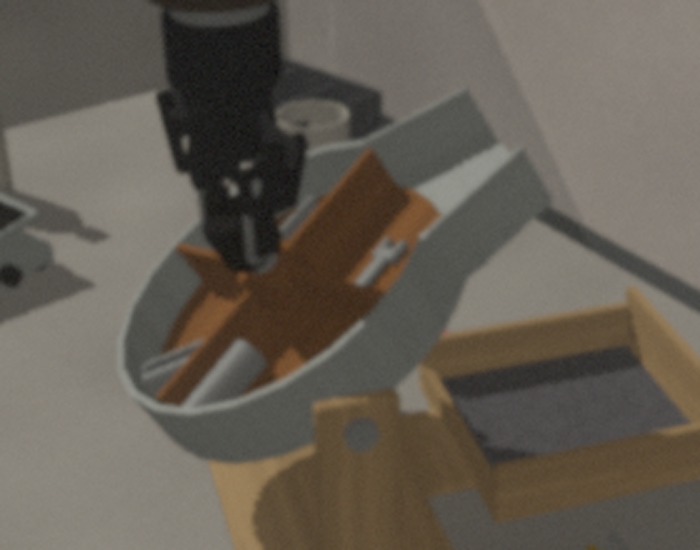

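Emit:
play_rows(
  deltas=[
    [0.8,0,0,0,0],
    [0.8,0,0,0,0],
    [0.8,0,0,-0.003,-0.12],
    [0.8,0,0,-0.006,-0.24],
    [0.8,0,0,-0.006,-0.36],
    [0.8,0,0,-0.006,-0.46],
    [0,0,0,-0.006,-0.46],
    [0,0,0,-0.006,-0.46],
    [0,0,0,-0.006,-0.46],
    [0,0,0,-0.006,-0.46],
  ],
)

```text
t: 4.37
tcp_pos: [486.8, 53.5, 207.0]
orientation: [[-0.955, 0.297, 0.006], [0.297, 0.955, -0.002], [-0.006, -0.001, -1.0]]
ft_force: [1.4, 5.8, 3.6]
finger_gap: 41.6
```

```bash
python3 look.py g4
```

```text
{'t': 4.42, 'joint_pos': [-0.05, -0.02, 1.67, -0.0, 1.49, -1.32], 'tcp_pos': [486.81, 53.5, 207.02], 'ft_force': [1.15, 5.62, 4.08], 'ft_torque': [0.75, -0.15, -0.1], 'finger_gap': 41.41}
```

View pics/g4.png

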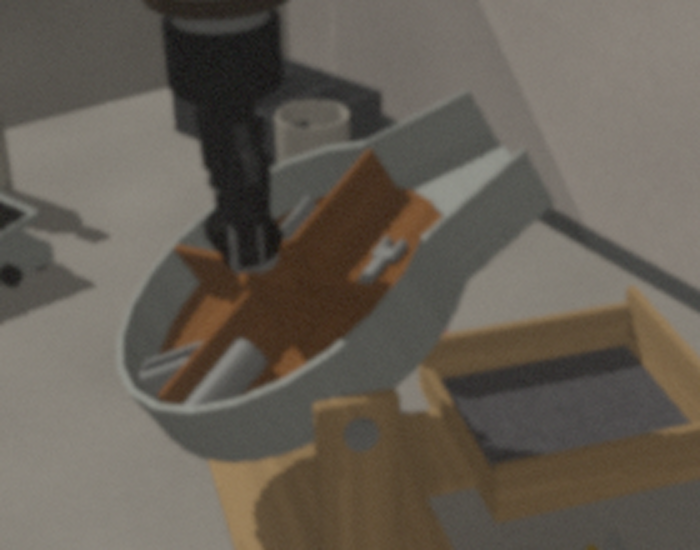

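```bash
cat > est.py <<'E'
from h import *
import sys
hd=np.array([np.cos(np.radians(-18.2)),np.sin(np.radians(-18.2)),0]);ey=np.array([-hd[1],hd[0],0])
tr=np.array([528.5,39.0,155.0])
def est(c,verbose=True):
    P=cloud(c);hsv=cv2.cvtColor(c["pixels"],cv2.COLOR_RGB2HSV)
    d=P-tr;x=d@hd;y=d@ey;z=d[...,2]
    # metal rim/spout points: outside wheel region, grey, fit tip by rim top edge + spout floor
    wood=(hsv[...,1]>130)&(np.hypot(x,y)<125)&(np.abs(y)<118)
    best=None
    X,Y,Z=x[wood],y[wood],z[wood]
    res=[]
    for a in np.radians(np.arange(-6,80,0.25)):
        t=np.radians(32)-a  # lean back
        n=np.array([-np.sin(t),np.cos(t)])
        h=X*n[0]+Z*n[1]-8
        xx=X*np.cos(t)+Z*np.sin(t)
        res.append((np.exp(-(h/2.)**2).sum()+np.exp(-((h-38)/2.)**2).sum()*0,a,))
    s,a=max(res);t=np.radians(32)-a
    n=np.array([-np.sin(t),np.cos(t)])
    h=x*n[0]+z*n[1]-8;xx=x*np.cos(t)+z*np.sin(t)
    r=np.hypot(xx,y);m=(np.abs(h-38)<3)&(r>35)&(r<118)&(hsv[...,1]>120)
    ang=np.degrees(np.arctan2(y[m],xx[m]))
    # circular mean mod 90
    w=np.angle(np.exp(1j*np.radians(4*ang)).mean())/4
    R=abs(np.exp(1j*np.radians(4*ang)).mean())
    hi=np.histogram(ang,bins=np.arange(-180,181,15))[0]
    print("tip deg",round(np.degrees(a),2),"score",round(s),"wheel mod90 deg",round(np.degrees(w),1),"R",round(R,2),m.sum(),hi.tolist())
if __name__=="__main__":
    for f in sys.argv[1:]:
        est(dict(np.load(f)) if f.endswith("npz") else cam(f))
E
python3 est.py top0.npz side0.npz side
```

```text
tip deg -0.75 score 4552 wheel mod90 deg 2.2 R 0.99 563 [51, 0, 0, 0, 0, 35, 140, 0, 0, 0, 0, 3, 145, 0, 0, 0, 0, 3, 180, 0, 0, 0, 0, 6]
tip deg -0.5 score 706 wheel mod90 deg 2.1 R 0.99 214 [56, 0, 0, 0, 0, 12, 79, 0, 0, 0, 0, 6, 55, 0, 0, 0, 0, 0, 0, 0, 0, 0, 0, 6]
tip deg 3.25 score 1038 wheel mod90 deg 29.9 R 0.99 273 [0, 29, 46, 0, 0, 0, 0, 64, 38, 0, 0, 0, 0, 39, 26, 0, 0, 0, 0, 6, 25, 0, 0, 0]
```

Emit:
play_rows(
  deltas=[
    [0,-0.006,0.002,-0.003,0],
    [0,-0.0065,0.002,-0.003,0.08],
    [0,-0.007,0.002,-0.002,0.16],
    [0,-0.0075,0.002,-0.001,0.24],
    [0,-0.008,0.002,0.0,0.32],
    [0,-0.008,0.002,0.001,0.4],
  ],
)

```text
t: 4.97
tcp_pos: [477.2, 54.2, 208.0]
orientation: [[-0.995, -0.104, 0.003], [-0.104, 0.995, -0.003], [-0.002, -0.003, -1.0]]
ft_force: [-15.7, -17.3, -1.9]
finger_gap: 41.6
```

```bash
python3 est.py side;python3 look.py g5
```

```text
tip deg 0.5 score 1062 wheel mod90 deg 41.6 R 0.99 294 [0, 0, 89, 3, 0, 0, 0, 0, 100, 1, 0, 0, 0, 0, 57, 2, 0, 0, 0, 0, 42, 0, 0, 0]
{'t': 5.07, 'joint_pos': [-0.05, -0.04, 1.69, -0.0, 1.49, -1.72], 'tcp_pos': [477.22, 54.1, 208.07], 'ft_force': [-20.3, -13.12, 9.23], 'ft_torque': [-2.35, 3.05, -0.01], 'finger_gap': 41.89}
```

Emit:
play_rows(
  deltas=[
    [0.8,0,0,0,0],
    [0.8,0,0,0,0],
    [0.8,0.003,0,-0.001,-0.12],
    [0.8,0.006,0,-0.002,-0.24],
    [0.8,0.008,-0.001,-0.003,-0.36],
    [0.8,0.009,-0.001,-0.003,-0.5],
    [0.8,0.009,-0.001,-0.003,-0.59],
    [0,0.009,-0.001,-0.003,-0.59],
    [0,0.009,-0.001,-0.003,-0.59],
    [0,0.009,-0.001,-0.003,-0.59],
  ],
  squeeze=45,
)

```text
t: 5.9
tcp_pos: [486.5, 53.5, 205.6]
orientation: [[-0.887, 0.462, 0.002], [0.462, 0.887, -0.003], [-0.003, -0.002, -1.0]]
ft_force: [-0.7, -0.0, 3.9]
finger_gap: 42.9
```

Emit:
play_rows(
  deltas=[
    [0,0,0,0,0],
    [0,0,0,0,0.1],
    [0,0,0,0.0,0.2],
    [0,-0.001,0,0.001,0.3],
    [0,-0.001,0,0.002,0.4],
    [0,-0.002,0,0.003,0.5],
    [0,-0.003,0,0.004,0.58],
  ],
)

```text
t: 6.48
tcp_pos: [483.5, 53.6, 209.4]
orientation: [[-0.994, -0.107, 0.003], [-0.107, 0.994, -0.002], [-0.003, -0.002, -1.0]]
ft_force: [16.9, 8.1, -15.0]
finger_gap: 40.9
```

```bash
python3 est.py side;python3 look.py g6
```

```text
tip deg 0.75 score 1050 wheel mod90 deg -26.7 R 0.99 286 [0, 0, 0, 9, 100, 0, 0, 0, 0, 4, 93, 0, 0, 0, 0, 1, 20, 0, 0, 0, 0, 4, 55, 0]
{'t': 6.58, 'joint_pos': [-0.05, -0.03, 1.67, -0.0, 1.5, -1.72], 'tcp_pos': [483.95, 53.5, 209.64], 'ft_force': [5.44, 8.9, -2.5], 'ft_torque': [-1.94, -0.76, -1.59], 'finger_gap': 41.33}
```

View pics/g6.png

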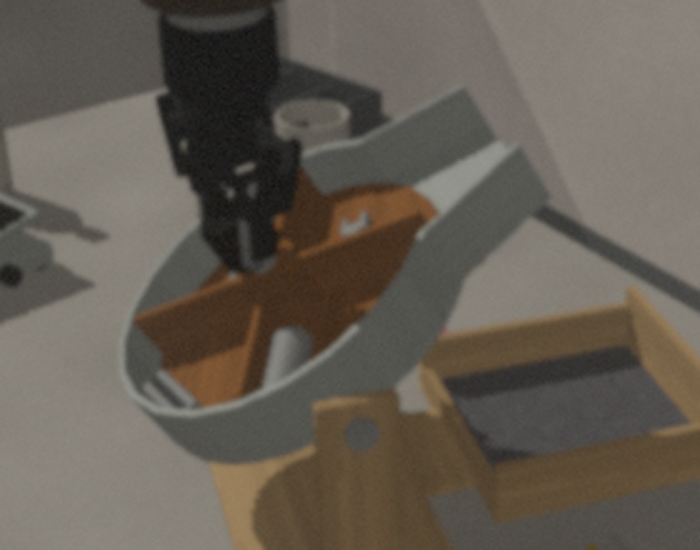

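Emit:
play_rows(
  deltas=[
    [0.8,0,0,0,0],
    [0.8,0,0,0,0],
    [0.8,0.001,0,-0.001,-0.12],
    [0.8,0.002,0,-0.002,-0.24],
    [0.8,0.003,0,-0.004,-0.36],
    [0.8,0.003,0,-0.004,-0.5],
    [0.8,0.003,0,-0.004,-0.62],
    [0,0.003,0,-0.004,-0.65],
    [0,0.003,0,-0.004,-0.65],
    [0,0.003,0,-0.004,-0.65],
  ],
  squeeze=45,
)

```text
t: 7.42
tcp_pos: [487.0, 53.5, 206.2]
orientation: [[-0.857, 0.515, 0.003], [0.515, 0.857, -0.004], [-0.005, -0.002, -1.0]]
ft_force: [-4.4, -1.8, 3.3]
finger_gap: 43.3
```

Emit:
play_rows(
  deltas=[
    [0,0,0,0,0],
    [0,0,0,0,0.1],
    [0,0,0,0.0,0.2],
    [0,-0.001,0,0.001,0.3],
    [0,-0.001,0,0.002,0.4],
    [0,-0.002,0,0.003,0.5],
    [0,-0.003,0,0.004,0.6],
    [0,-0.004,0,0.004,0.66],
  ],
)

```text
t: 8.08
tcp_pos: [484.0, 52.8, 210.3]
orientation: [[-0.992, -0.126, 0.007], [-0.126, 0.992, -0.004], [-0.007, -0.004, -1.0]]
ft_force: [22.4, 6.5, -8.8]
finger_gap: 41.2
```

```bash
python3 est.py side;python3 look.py g7
```

```text
tip deg 2.25 score 1218 wheel mod90 deg -1.2 R 0.99 248 [22, 0, 0, 0, 0, 82, 9, 0, 0, 0, 0, 65, 31, 0, 0, 0, 0, 0, 0, 0, 0, 0, 0, 39]
{'t': 8.18, 'joint_pos': [-0.05, -0.03, 1.67, -0.0, 1.49, -1.74], 'tcp_pos': [484.53, 52.72, 210.58], 'ft_force': [16.43, 5.35, -4.45], 'ft_torque': [-4.55, -2.73, -2.78], 'finger_gap': 40.84}
```

Emit:
play_rows(
  deltas=[
    [0.8,0,0,0,0],
    [0.8,0,0,0,0],
    [0.8,0.001,0,-0.001,-0.12],
    [0.8,0.002,0,-0.002,-0.24],
    [0.8,0.004,0,-0.004,-0.36],
    [0.8,0.005,0,-0.004,-0.5],
    [0.8,0.005,0,-0.004,-0.6],
    [0,0.005,0,-0.004,-0.64],
    [0,0.005,0,-0.004,-0.64],
    [0,0.005,0,-0.004,-0.64],
  ],
  squeeze=45,
)

```text
t: 9.02
tcp_pos: [489.3, 52.6, 207.0]
orientation: [[-0.871, 0.491, 0.005], [0.491, 0.871, -0.009], [-0.008, -0.005, -1.0]]
ft_force: [-5.3, -4.6, 4.2]
finger_gap: 42.9
```

Emit:
play_rows(
  deltas=[
    [0,0,0,0,0],
    [0,-0.003,0.001,-0.001,0.0],
    [0,-0.006,0.002,-0.003,0.1],
    [0,-0.006,0.002,-0.003,0.2],
    [0,-0.006,0.002,-0.002,0.3],
    [0,-0.007,0.002,-0.001,0.4],
    [0,-0.008,0.002,0.0,0.5],
    [0,-0.009,0.003,0.001,0.58],
  ],
)

```text
t: 9.68
tcp_pos: [479.6, 54.2, 207.9]
orientation: [[-0.997, -0.073, 0.007], [-0.073, 0.997, -0.008], [-0.006, -0.008, -1.0]]
ft_force: [-14.5, -28.9, -3.4]
finger_gap: 41.4
```

```bash
python3 est.py side;python3 look.py g8
```

```text
tip deg 0.75 score 1257 wheel mod90 deg 12.9 R 0.99 249 [74, 8, 0, 0, 0, 0, 77, 2, 0, 0, 0, 0, 68, 20, 0, 0, 0, 0, 0, 0, 0, 0, 0, 0]
{'t': 9.78, 'joint_pos': [-0.04, -0.04, 1.68, -0.01, 1.49, -1.68], 'tcp_pos': [478.94, 54.19, 207.97], 'ft_force': [-16.54, -18.19, 7.92], 'ft_torque': [-2.08, 2.42, 0.5], 'finger_gap': 41.19}
```

View pics/g8.png

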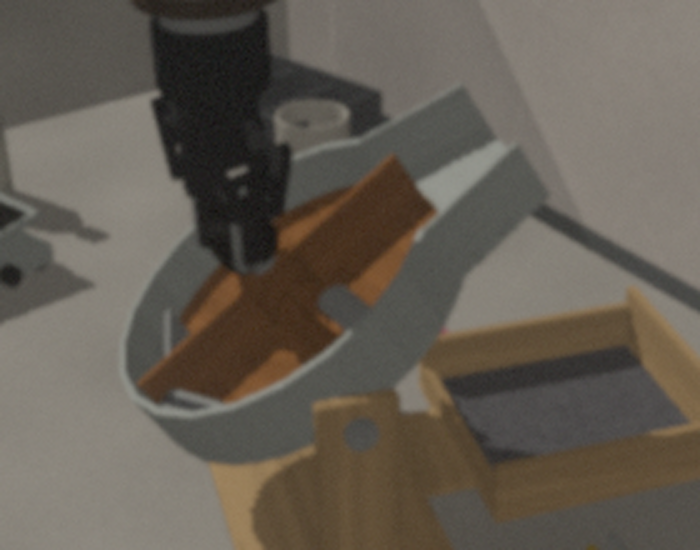

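Emit:
play_rows(
  deltas=[
    [0.8,0,0,0,0],
    [0.8,0,0,0,0],
    [0.8,0.003,0,-0.001,-0.12],
    [0.8,0.005,0,-0.002,-0.24],
    [0.8,0.007,-0.001,-0.002,-0.36],
    [0.8,0.008,-0.001,-0.002,-0.5],
    [0.8,0.008,-0.001,-0.002,-0.62],
    [0,0.008,-0.001,-0.002,-0.64],
    [0,0.008,-0.001,-0.002,-0.64],
    [0,0.008,-0.001,-0.002,-0.64],
  ],
  squeeze=45,
)

```text
t: 10.62
tcp_pos: [487.0, 53.3, 206.4]
orientation: [[-0.845, 0.535, 0.0], [0.535, 0.845, -0.009], [-0.005, -0.008, -1.0]]
ft_force: [-4.1, -2.7, 4.6]
finger_gap: 43.8
```

Emit:
play_rows(
  deltas=[
    [0,0,0,0,0],
    [0,-0.001,0,0,0.1],
    [0,-0.001,0,0.0,0.2],
    [0,-0.002,0,0.001,0.3],
    [0,-0.003,0,0.002,0.4],
    [0,-0.004,0,0.003,0.5],
    [0,-0.005,0,0.003,0.58],
  ],
)

```text
t: 11.2
tcp_pos: [482.2, 53.6, 209.2]
orientation: [[-1.0, -0.023, 0.006], [-0.023, 1.0, -0.007], [-0.006, -0.008, -1.0]]
ft_force: [12.3, 8.6, -5.7]
finger_gap: 41.4
```

```bash
python3 est.py side;python3 look.py g9
```

```text
tip deg 1.5 score 1269 wheel mod90 deg 26.9 R 0.99 246 [0, 78, 4, 0, 0, 0, 0, 73, 1, 0, 0, 0, 0, 63, 10, 0, 0, 0, 0, 17, 0, 0, 0, 0]
{'t': 11.3, 'joint_pos': [-0.04, -0.03, 1.68, -0.01, 1.49, -1.64], 'tcp_pos': [482.56, 53.48, 209.46], 'ft_force': [6.98, 10.47, -3.32], 'ft_torque': [-2.28, -1.05, -1.85], 'finger_gap': 40.87}
```

Emit:
play_rows(
  deltas=[
    [0.8,0,0,0,0],
    [0.8,0,0,0,0],
    [0.8,0.002,0,-0.001,-0.12],
    [0.8,0.004,0,-0.002,-0.24],
    [0.8,0.006,0,-0.003,-0.36],
    [0.8,0.006,0,-0.003,-0.48],
    [0,0.006,0,-0.003,-0.5],
    [0,0.006,0,-0.003,-0.5],
    [0,0.006,0,-0.003,-0.5],
  ],
  squeeze=45,
)

```text
t: 12.05
tcp_pos: [488.2, 52.9, 206.9]
orientation: [[-0.89, 0.456, 0.002], [0.456, 0.89, -0.012], [-0.007, -0.009, -1.0]]
ft_force: [-6.8, -8.3, 5.2]
finger_gap: 42.3
```

Emit:
play_rows(
  deltas=[
    [0,0,0,0,0],
    [0,-0.002,0.001,-0.001,0.1],
    [0,-0.003,0.001,-0.001,0.2],
    [0,-0.004,0.001,0.0,0.3],
    [0,-0.005,0.001,0.001,0.4],
    [0,-0.006,0.001,0.002,0.5],
    [0,-0.006,0.001,0.002,0.57],
  ],
)

```text
t: 12.63
tcp_pos: [481.2, 53.4, 210.2]
orientation: [[-0.994, -0.106, 0.007], [-0.106, 0.994, -0.01], [-0.006, -0.01, -1.0]]
ft_force: [-20.2, -7.6, 22.8]
finger_gap: 41.0
```

```bash
python3 est.py side;python3 look.py g10
```

```text
tip deg 2.0 score 1226 wheel mod90 deg 41.7 R 0.99 273 [0, 0, 99, 2, 0, 0, 0, 0, 64, 1, 0, 0, 0, 0, 57, 7, 0, 0, 0, 0, 42, 1, 0, 0]
{'t': 12.73, 'joint_pos': [-0.04, -0.04, 1.68, -0.01, 1.49, -1.72], 'tcp_pos': [481.13, 53.45, 210.22], 'ft_force': [-21.08, -5.23, 21.39], 'ft_torque': [-0.78, 3.01, 0.08], 'finger_gap': 41.2}
```

View pics/g10.png

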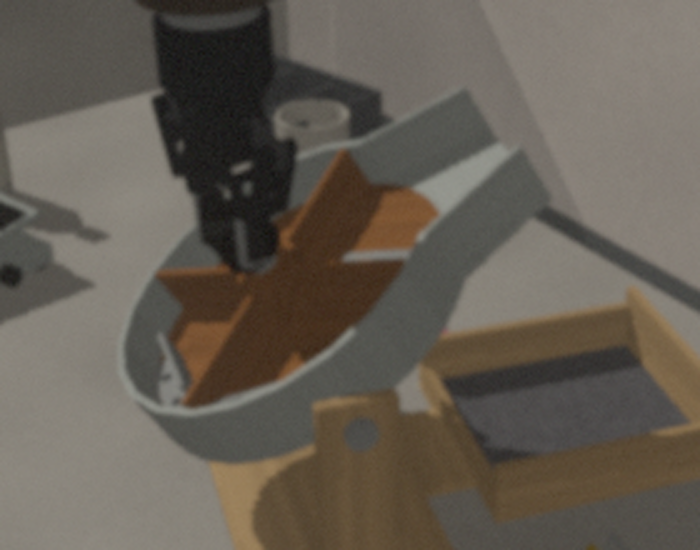

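Emit:
play_rows(
  deltas=[
    [0,-0.001,0,0,0.06],
    [0,-0.001,0,0.001,0.12],
    [0,-0.001,0,0.001,0.12],
  ],
)

```text
t: 12.98
tcp_pos: [481.8, 52.0, 211.2]
orientation: [[-0.973, -0.229, 0.012], [-0.229, 0.973, -0.012], [-0.009, -0.014, -1.0]]
ft_force: [20.8, -2.9, -12.1]
finger_gap: 41.1
```

```bash
python3 est.py side;python3 look.py g11
```

```text
tip deg 2.75 score 1232 wheel mod90 deg -40.7 R 0.99 285 [0, 0, 2, 99, 0, 0, 0, 0, 1, 69, 0, 0, 0, 0, 0, 69, 0, 0, 0, 0, 2, 43, 0, 0]
{'t': 13.08, 'joint_pos': [-0.04, -0.04, 1.68, -0.01, 1.49, -1.84], 'tcp_pos': [481.86, 52.04, 211.24], 'ft_force': [19.36, -3.63, -12.26], 'ft_torque': [-4.7, -3.44, -2.01], 'finger_gap': 41.34}
```

Emit:
play_rows(
  deltas=[
    [0,0,0,0,-0.06],
    [0,0,0,0,-0.11],
    [0,0,0,0,-0.11],
  ],
)

```text
t: 13.33
tcp_pos: [481.2, 52.2, 211.8]
orientation: [[-0.993, -0.118, 0.009], [-0.118, 0.993, -0.013], [-0.008, -0.014, -1.0]]
ft_force: [-11.7, 4.6, 10.8]
finger_gap: 41.1
```

```bash
python3 est.py side
```

```text
tip deg 4.0 score 1188 wheel mod90 deg -40.8 R 0.99 291 [0, 0, 4, 99, 0, 0, 0, 0, 2, 72, 0, 0, 0, 0, 0, 61, 0, 0, 0, 0, 4, 49, 0, 0]
```

Emit:
play_rows(
  deltas=[
    [0.8,0,0,0,0],
    [0.8,0,0,0,0],
    [0.8,0.004,0,-0.001,-0.12],
    [0.8,0.008,0,-0.002,-0.24],
    [0.8,0.01,0,-0.004,-0.35],
    [0.8,0.01,0,-0.004,-0.35],
    [0,0.01,0,-0.004,-0.35],
    [0,0.01,0,-0.004,-0.35],
    [0,0.01,0,-0.004,-0.35],
    [0,0.01,0,-0.004,-0.35],
  ],
  squeeze=45,
)

```text
t: 14.22
tcp_pos: [491.0, 52.1, 208.2]
orientation: [[-0.974, 0.225, 0.005], [0.224, 0.974, -0.016], [-0.008, -0.015, -1.0]]
ft_force: [-1.6, 1.7, 4.4]
finger_gap: 41.4
```

```bash
python3 est.py side;python3 look.py g12
```

```text
tip deg 4.0 score 1221 wheel mod90 deg -40.4 R 0.99 280 [0, 0, 1, 104, 0, 0, 0, 0, 0, 68, 0, 0, 0, 0, 0, 55, 0, 0, 0, 0, 2, 50, 0, 0]
{'t': 14.32, 'joint_pos': [-0.04, -0.01, 1.66, -0.02, 1.49, -1.38], 'tcp_pos': [490.98, 52.08, 208.18], 'ft_force': [-0.62, 1.02, 5.58], 'ft_torque': [-0.76, 0.52, -0.43], 'finger_gap': 41.3}
```

Emit:
play_rows(
  deltas=[
    [0,-0.003,0.001,-0.001,0],
    [0,-0.006,0.002,-0.003,-0.03],
    [0,-0.008,0.003,-0.003,-0.08],
    [0,-0.009,0.003,-0.003,-0.14],
    [0,-0.009,0.003,-0.003,-0.14],
  ],
)

```text
t: 14.73
tcp_pos: [483.7, 54.4, 206.0]
orientation: [[-0.932, 0.361, 0.007], [0.361, 0.932, -0.018], [-0.013, -0.014, -1.0]]
ft_force: [13.9, -9.8, -0.3]
finger_gap: 41.3
```

```bash
python3 est.py side;python3 look.py g13
```

```text
tip deg 0.0 score 1199 wheel mod90 deg 44.0 R 0.99 265 [0, 0, 74, 26, 0, 0, 0, 0, 55, 12, 0, 0, 0, 0, 43, 20, 0, 0, 0, 0, 21, 14, 0, 0]
{'t': 14.83, 'joint_pos': [-0.03, -0.03, 1.68, -0.02, 1.48, -1.24], 'tcp_pos': [483.68, 54.35, 205.92], 'ft_force': [13.47, -9.58, 0.83], 'ft_torque': [-0.46, -2.64, 0.33], 'finger_gap': 41.16}
```

Emit:
play_rows(
  deltas=[
    [0.7,0,0,0,0],
    [0.7,0,0,0,0],
    [0.7,0.002,-0.001,0,0.03],
    [0.7,0.003,-0.001,0,0.05],
    [0.7,0.003,-0.001,0,0.05],
    [0,0.003,-0.001,0,0.05],
    [0,0.003,-0.001,0,0.05],
    [0,0.003,-0.001,0,0.05],
    [0,0.003,-0.001,0,0.05],
  ],
  squeeze=30,
)

```text
t: 15.58
tcp_pos: [486.5, 53.4, 206.1]
orientation: [[-0.95, 0.311, 0.008], [0.311, 0.95, -0.017], [-0.013, -0.014, -1.0]]
ft_force: [-2.4, -0.6, 2.3]
finger_gap: 41.2
```

```bash
python3 est.py side;python3 look.py g14
```

```text
tip deg 0.0 score 1205 wheel mod90 deg 44.2 R 0.99 281 [0, 0, 72, 29, 0, 0, 0, 0, 57, 14, 0, 0, 0, 0, 48, 19, 0, 0, 0, 0, 17, 25, 0, 0]
{'t': 15.68, 'joint_pos': [-0.04, -0.02, 1.67, -0.02, 1.48, -1.29], 'tcp_pos': [486.57, 53.41, 206.05], 'ft_force': [-3.69, -0.91, 4.6], 'ft_torque': [0.28, 0.36, 0.16], 'finger_gap': 41.33}
```

View pics/g14.png

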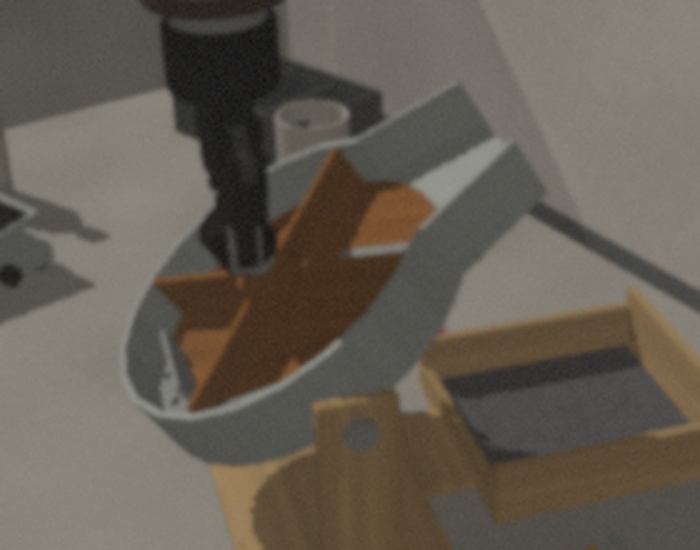

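Emit:
play_rows(
  deltas=[
    [0,0.0046,-0.0015,0.0028,0],
    [0,0.0094,-0.0031,0.0052,0],
    [0,0.0143,-0.0047,0.0073,0],
    [0,0.0193,-0.0063,0.0091,0],
    [0,0.0245,-0.008,0.0104,0],
    [0,0.0297,-0.0098,0.0114,0],
    [0,0.035,-0.0115,0.012,0],
    [0,0.0403,-0.0132,0.0122,0],
  ],
)

```text
t: 16.35
tcp_pos: [525.6, 40.5, 217.1]
orientation: [[-0.95, 0.311, 0.003], [0.311, 0.95, -0.016], [-0.008, -0.015, -1.0]]
ft_force: [-10.4, 0.4, -3.8]
finger_gap: 41.1
```

```bash
python3 est.py side;python3 look.py g15
```

```text
tip deg 24.25 score 1161 wheel mod90 deg 42.9 R 0.99 274 [0, 0, 95, 7, 0, 0, 0, 0, 68, 8, 0, 0, 0, 0, 43, 5, 0, 0, 0, 0, 39, 9, 0, 0]
{'t': 16.45, 'joint_pos': [-0.06, 0.06, 1.57, -0.02, 1.51, -1.31], 'tcp_pos': [526.38, 40.25, 217.17], 'ft_force': [-2.79, 0.64, -5.13], 'ft_torque': [0.36, 0.62, 0.17], 'finger_gap': 41.12}
```

View pics/g15.png

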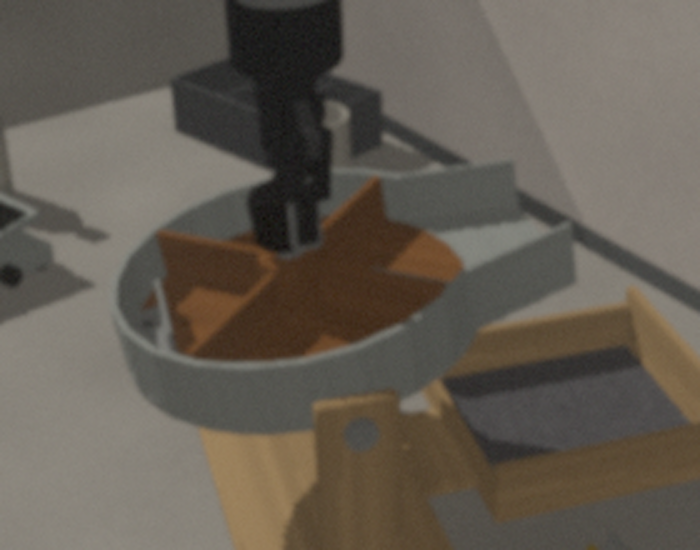

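Emit:
play_rows(
  deltas=[
    [0.7,0,0,0,0],
    [0.7,0,0,0,0],
    [0.7,-0.004,0.001,0,0],
    [0.7,-0.009,0.003,-0.001,0],
    [0.7,-0.009,0.003,-0.001,0],
    [0,-0.009,0.003,-0.001,0],
    [0,-0.009,0.003,-0.001,0],
    [0,-0.009,0.003,-0.001,0],
    [0,-0.009,0.003,-0.001,0],
  ],
  squeeze=80,
)

```text
t: 17.2
tcp_pos: [517.3, 43.2, 216.8]
orientation: [[-0.95, 0.311, 0.005], [0.311, 0.95, -0.017], [-0.01, -0.014, -1.0]]
ft_force: [-6.0, -1.6, 7.6]
finger_gap: 40.6
```

```bash
python3 est.py side;python3 look.py g16
```

```text
tip deg 24.75 score 1151 wheel mod90 deg 42.9 R 0.99 280 [0, 0, 93, 9, 0, 0, 0, 0, 79, 7, 0, 0, 0, 0, 43, 8, 0, 0, 0, 0, 39, 2, 0, 0]
{'t': 17.3, 'joint_pos': [-0.05, 0.04, 1.59, -0.02, 1.51, -1.31], 'tcp_pos': [517.26, 43.17, 216.83], 'ft_force': [-5.9, -1.45, 7.36], 'ft_torque': [0.3, 0.72, 0.16], 'finger_gap': 40.98}
```

Emit:
play_rows(
  deltas=[
    [0,0.0033,-0.0011,0.0003,0],
    [0,0.0066,-0.0022,0.0005,0],
    [0,0.01,-0.0033,0.0005,0],
    [0,0.0132,-0.0043,0.0005,0],
    [0,0.0165,-0.0054,0.0003,0],
    [0,0.0198,-0.0065,-0.0002,0],
    [0,0.023,-0.0076,-0.0008,0],
    [0,0.0263,-0.0086,-0.0015,0],
  ],
)

```text
t: 17.97
tcp_pos: [542.4, 34.8, 215.2]
orientation: [[-0.95, 0.311, 0.002], [0.311, 0.95, -0.016], [-0.007, -0.015, -1.0]]
ft_force: [-1.9, -4.7, -11.0]
finger_gap: 40.6
```

```bash
python3 est.py side;python3 look.py g17
```

```text
tip deg 40.75 score 731 wheel mod90 deg 42.6 R 0.99 218 [0, 0, 89, 5, 0, 0, 0, 0, 57, 7, 0, 0, 0, 0, 22, 0, 0, 0, 0, 0, 32, 6, 0, 0]
{'t': 18.07, 'joint_pos': [-0.07, 0.09, 1.54, -0.02, 1.51, -1.32], 'tcp_pos': [543.14, 34.59, 214.94], 'ft_force': [-4.63, -1.43, -1.3], 'ft_torque': [0.62, 0.52, 0.11], 'finger_gap': 40.47}
```

View pics/g17.png

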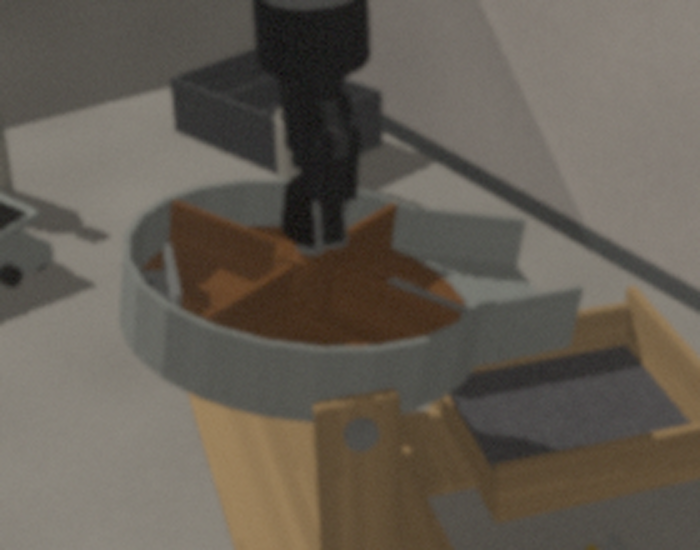

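Emit:
play_rows(
  deltas=[
    [0,0.0033,-0.0011,-0.0007,0],
    [0,0.0066,-0.0022,-0.0014,0],
    [0,0.0098,-0.0032,-0.0024,0],
    [0,0.013,-0.0042,-0.0034,0],
    [0,0.016,-0.0052,-0.0046,0],
    [0,0.019,-0.0062,-0.0059,0],
  ],
)

```text
t: 18.57
tcp_pos: [560.9, 28.6, 208.5]
orientation: [[-0.95, 0.311, -0.001], [0.311, 0.95, -0.016], [-0.004, -0.015, -1.0]]
ft_force: [-12.1, 3.2, -3.9]
finger_gap: 40.4
```

```bash
python3 est.py side;python3 look.py g18
```

```text
tip deg 53.5 score 310 wheel mod90 deg 42.2 R 0.99 193 [0, 0, 76, 0, 0, 0, 0, 0, 82, 10, 0, 0, 0, 0, 6, 0, 0, 0, 0, 0, 17, 2, 0, 0]
{'t': 18.67, 'joint_pos': [-0.08, 0.13, 1.5, -0.02, 1.5, -1.33], 'tcp_pos': [561.35, 28.53, 208.27], 'ft_force': [-6.29, -0.98, -3.03], 'ft_torque': [0.88, 1.06, -0.12], 'finger_gap': 40.77}
```

View pics/g18.png

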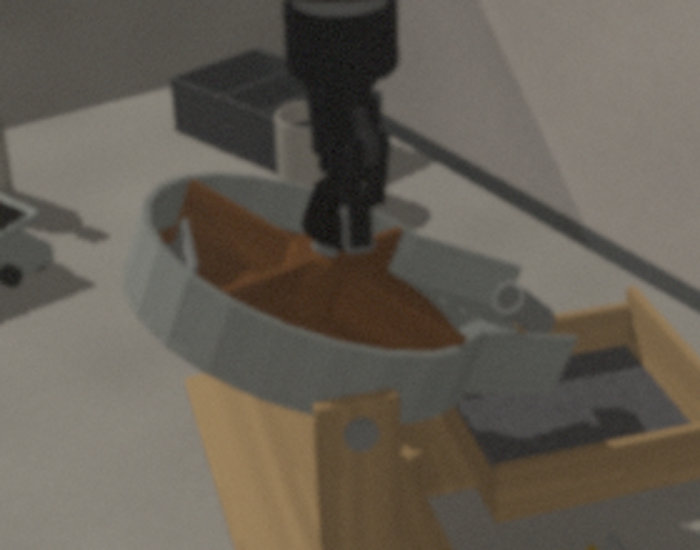

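Emit:
play_rows(
  deltas=[
    [0,0,0,0,0],
    [0,0,0,0,0],
    [0,0,0,0,0],
    [0,0,0,0,0],
    [0,0,0,0,0],
    [0,0,0,0,0],
  ],
)

```text
t: 19.17
tcp_pos: [561.3, 28.5, 208.2]
orientation: [[-0.95, 0.311, -0.0], [0.311, 0.95, -0.015], [-0.005, -0.015, -1.0]]
ft_force: [-1.5, -1.9, -0.3]
finger_gap: 40.9
```

```bash
python3 est.py side;python3 look.py g19
```

```text
tip deg 53.75 score 298 wheel mod90 deg 42.1 R 0.99 190 [0, 0, 73, 0, 0, 0, 0, 0, 86, 8, 0, 0, 0, 0, 5, 0, 0, 0, 0, 0, 13, 5, 0, 0]
{'t': 19.27, 'joint_pos': [-0.08, 0.13, 1.5, -0.02, 1.5, -1.33], 'tcp_pos': [561.32, 28.55, 208.26], 'ft_force': [-2.76, -1.83, 0.04], 'ft_torque': [0.83, 0.5, -0.16], 'finger_gap': 40.66}
```

View pics/g19.png

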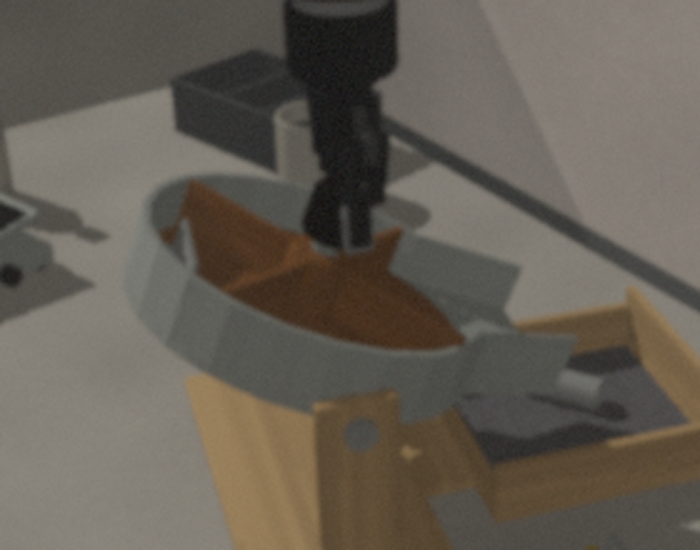

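Emit:
play_rows(
  deltas=[
    [0.8,0,0,0,0],
    [0.9,0,0,0,0],
    [0.9,0,0,0,0],
    [0.9,0,0,0.02,0],
    [0.9,0,0,0.05,0],
    [0.9,0,0,0.09,0],
    [0.9,0,0,0.13,0],
    [0.9,-0.03,0,0.15,0],
    [0.9,-0.07,0,0.15,0],
    [0.9,-0.11,0,0.15,0],
  ],
)

```text
t: 20.1
tcp_pos: [450.6, 28.5, 358.9]
orientation: [[-0.95, 0.311, 0.001], [0.311, 0.95, -0.016], [-0.006, -0.015, -1.0]]
ft_force: [-1.3, -0.8, 0.1]
finger_gap: 76.7
```

Emit:
play_rows(
  deltas=[
    [0.9,-0.03,0.03,0.0,0],
    [0.9,-0.05,0.06,0,0],
    [0.9,-0.07,0.09,0,0],
    [0.9,-0.09,0.125,0,0],
    [0.9,-0.11,0.16,0,0],
    [0.9,-0.13,0.19,0,0],
    [0.9,-0.15,0.22,0,0],
    [0.9,-0.15,0.255,0,0],
    [0.9,-0.15,0.255,0,0],
  ],
)

```text
t: 20.85
tcp_pos: [299.3, 287.6, 358.8]
orientation: [[-0.952, 0.307, 0.002], [0.307, 0.952, -0.014], [-0.006, -0.013, -1.0]]
ft_force: [0.9, -0.5, 0.1]
finger_gap: 76.7
```

```bash
python3 est.py side top; python3 look.py g20; python3 - <<'E'
from h import *
cam("top","pics/top2.png")
E
```

```text
tip deg 53.75 score 320 wheel mod90 deg 42.1 R 0.99 204 [0, 0, 74, 0, 0, 0, 0, 0, 84, 9, 0, 0, 0, 0, 18, 0, 0, 0, 0, 0, 12, 7, 0, 0]
tip deg 53.5 score 5643 wheel mod90 deg 42.2 R 0.99 564 [0, 0, 151, 0, 0, 0, 0, 0, 135, 0, 0, 0, 0, 0, 89, 36, 0, 0, 0, 0, 120, 33, 0, 0]
{'t': 21.0, 'joint_pos': [0.58, -0.19, 1.52, -0.01, 1.82, -0.68], 'tcp_pos': [300.59, 283.5, 358.89], 'ft_force': [0.53, -0.69, 0.49], 'ft_torque': [0.02, -0.03, -0.01], 'finger_gap': 76.87}
```

View pics/g20.png

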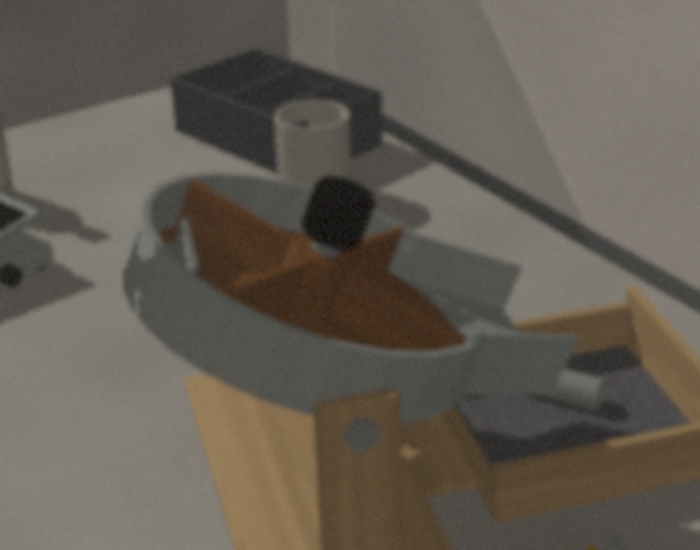

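View pics/top2.png

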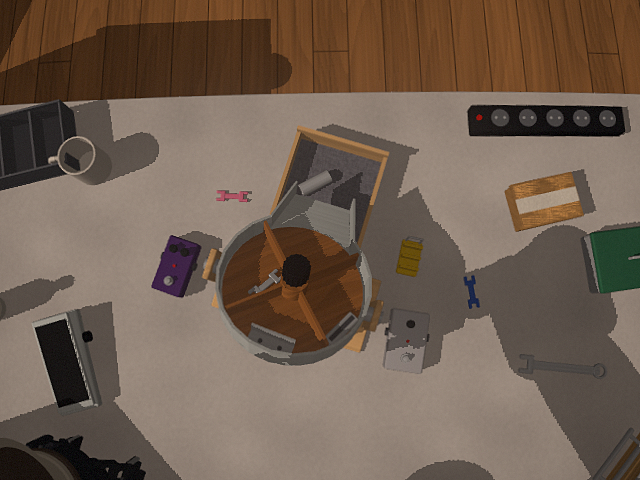

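```bash
python3 - <<'E'
from h import *
c=cam("top");P=cloud(c)
from est import hd,ey,tr
for u,v in[(303,190),(310,186),(316,183),(322,180),(330,176),(336,174),(300,184),(340,165),(345,205),(290,200)]:
    p=P[v,u];print((u,v),p.round(1),"tray frame",((p-tr)@hd-218).round(1),((p-tr)@ey).round(1))
T=dict(np.load("top0.npz"))
for n,(a,b,e,f) in dict(phaser=(150,205,230,300),looper=(380,435,300,378),pick=(392,428,232,280)).items():
    def cen(c):
        h=cv2.cvtColor(c["pixels"],cv2.COLOR_RGB2HSV);z=cloud(c)[...,2]
        m=np.zeros(z.shape,bool);m[e:f,a:b]=z[e:f,a:b]>30
        v,u=np.nonzero(m);return u.mean().round(1),v.mean().round(1),m.sum()
    print(n,cen(T),cen(c))
im=c["pixels"][120:220,260:400,::-1];cv2.imwrite("pics/tray.png",cv2.resize(im,None,fx=5,fy=5,interpolation=cv2.INTER_CUBIC))
E
```

```text
(303, 190) [730.7  22.1  35.6] tray frame -20.7 47.0
(310, 186) [739.    7.9  34.1] tray frame -8.3 36.2
(316, 183) [744.6  -4.3  35.4] tray frame 0.8 26.4
(322, 180) [750.9 -16.5  34.3] tray frame 10.6 16.7
(330, 176) [nan nan nan] tray frame nan nan
(336, 174) [770.3 -46.1   5.6] tray frame 38.3 -5.4
(300, 184) [743.6  28.   33.6] tray frame -10.2 56.7
(340, 165) [788.2 -54.7   9.9] tray frame 58.0 -7.9
(345, 205) [703.1 -62.6  12.3] tray frame -20.4 -42.0
(290, 200) [696.1  45.1 104.1] tray frame -60.7 58.1
phaser (np.float64(175.3), np.float64(265.6), np.int64(1790)) (np.float64(175.3), np.float64(265.5), np.int64(1787))
looper (np.float64(405.8), np.float64(339.9), np.int64(2461)) (np.float64(405.8), np.float64(339.9), np.int64(2463))
pick (np.float64(411.6), np.float64(253.5), np.int64(232)) (np.float64(411.6), np.float64(253.3), np.int64(230))
```

View pics/tray.png

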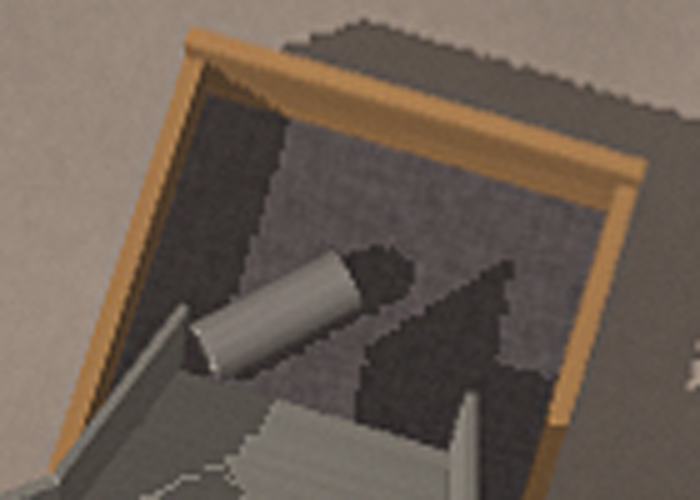

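The slide lies flat on the tray floor: its top is at about 35 mm, which is 8 mm of floor plus 27 mm of tube. The other three parts are still in the wheel, and the pedals and pick holder have not moved.

```bash
python3 -c "
from cell import manip
print(manip.get_state()['t'],manip.hand_in())"
```

```text
the job is handed in; nothing more can be done
21.1 None
```

The slide is in the tray and the job is handed in, at 21.1 s of the 58 s allowed.

**What I did:** I turned the wheel about 132° counter-clockwise by the knob, in short grip-twist-regrip strokes, until the slide's compartment faced the spout. The compartment was within about 1° of square before I tipped. I then gripped the knob and tipped the carousel forward to about 54°, short of the forward stop. The slide rolled down the spout into the tray, and I released the knob and backed the arm away.

**Last checks:**
- **Slide:** it lies flat on the tray floor, well inside the walls and not touching the spout. The gripper never touched it.
- **Wheel contents:** the tone bar, spanner and bracket are all still in the wheel.
- **Bench items:** both pedals and the pick holder are where they started, within 0.2 pixel in the top view.

**What did not go cleanly:**
- **Tip during turning:** the carousel crept forward by up to about 4–5° during some turning strokes. I pulled it back each time, and it read about 0° before the real tip.
- **Pad slip:** the pads slid a few mm on the knob while tipping, so I regripped once. The wheel drifted about 2° during the tip, ending about 3° off square.
- **Forces:** the largest wrist force I read was about 61 N, in an early twist, against the 120 N limit. I had no separate reading for the 40 N limit on the gripper's body.

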